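# Trip the hidden catch of a cone filler's spill tray

### The job

Free the spill tray of the grey cone filler: take the steel tamping rod from the tool rack, reach down through the steel-rimmed slot in the top of the machine and feel for the spring catch inside, and press it down gently, never leaning on it, until the tray springs out at the front. Then hang the rod upright in the rack again, and leave everything else on the table as it stands.

Things in the scene. Friction and masses are not known exactly. Their poses are not given: they have to be found in the camera images.
- unit: Fixed grey sheet-metal base of a cone filler, 200 (x) x 150 (y) x 84 mm high on four rubber feet; origin under its centre, z up, front (tray side) towards -x. On top: a white six-hole nest block 56 x 88 mm, its top 106 mm above the table, centred at x = -22 mm, and behind it, at x = +82 mm, the steel-rimmed release slot.
- slot_mouth (a point): Centre of the release slot in the unit's top, at the upper face of its steel rim, 86 mm above the table; axes as the unit. The slot is 10 mm wide (x) and 38 mm long (y), with a 1 mm lead-in. The rod must not press on the machine or anything in it with more than 20 N.
- catch_bay (a point): Point 44 mm straight below slot_mouth, near the unseen catch. The catch's pad is 7 mm wide (y) and wider than the slot in x; its middle lies anywhere up to 13 mm to either side (y) of this point and its top up to 14 mm above or below it: both differ each time and are not measured. Beside the pad the way is open down to a hard floor 26 mm below this point.
- catch_floor (a point): Point on that hard floor, 70 mm straight below slot_mouth. The pad gives like a spring, straight down: about 4 N at first touch, up to about 7 N; after 5 to 6 mm of travel it lets the tray go, and after 7 mm it meets a hard stop. It springs back up when let go.
- tray (a joint): Sliding stainless spill tray at the front of the unit, m: 0 = shut and held by the catch (about 0.001 at rest), grows as it comes out to -x of the unit. A spring drives it out about 40 mm as soon as the catch lets go; it then stays out.
- rack: Fixed bent aluminium bridge, 50 (x) x 150 (y) mm, 194 mm over its feet; origin under its centre, z up. Its plate is 4 mm thick, top 130 mm above the table, with two 9 mm holes 76 mm apart in a row along y, open below. The rod hangs in one hole and a screwdriver (red and black handle 27 mm thick, up to 99 mm above the plate) in the other; which is which differs.
- rack_hole_right (a point): Centre of the rack's hole at -y, at the plate's top face; axes as the rack.
- rack_hole_left (a point): Centre of the rack's hole at +y, at the plate's top face; axes as the rack.
- rod: Loose steel tamping rod, 0.1 kg, hanging upright in a rack hole: origin at the centre of the underside of its stop collar (15 mm diameter, 6 mm thick), which rests on the rack's plate; z along the rod, to its handle. Above the collar is a knurled handle 14 mm in diameter, 41.5 mm long (top 47.5 mm above the origin); below it a thin rod 4.4 mm in diameter, 113 mm long.
- rod_handle (a point): Middle of the rod's handle, 26.5 mm above the collar's underside: where to grip it.
- rod_tip (a point): Lower end of the thin rod, 113 mm below the collar's underside, on its axis.
- driver: Loose screwdriver in the other rack hole, red and black handle; origin at the plate, z up. Not part of the job.
- star_knob: Loose black star knob with a stud, 36 x 40 x 46 mm; bystander, origin at its underside.
- post: Loose white nylon spacer post, 17 mm diameter, 60 mm high, standing; bystander, origin at its underside.
- collar: Loose steel shaft collar, 28 x 30 x 12 mm; bystander, origin at its underside.
- bottle: Loose amber dropper bottle, 33 mm diameter, 102 mm high, standing; bystander, origin at its underside.

How it is judged (in metres and radians):
On the way:
1. the rod's tip is inside the slot, 15 mm or more below its rim, while the tray has sprung out 20 mm or more (z of rod_tip in the frame of slot_mouth below -0.015 m and x of rod_tip in the frame of slot_mouth between -0.012 and 0.012 m and y of rod_tip in the frame of slot_mouth between -0.024 and 0.024 m and value of joint tray above 0.02 m), for 0.05 s.
At the end, for the whole second after the job is handed in: The tray stands out at least 25 mm; the rod hangs in a rack hole, at rest and upright (within 0.1 rad), its collar down on the plate (height within 4 mm) and centred on the hole within 6 mm, its tip within 8 mm of the hole's axis (value of joint tray above 0.025 m and ((horizontal distance between rod and rack_hole_right below 0.006 m and horizontal distance between rod_tip and rack_hole_right below 0.008 m) or (horizontal distance between rod and rack_hole_left below 0.006 m and horizontal distance between rod_tip and rack_hole_left below 0.008 m)) and height (world z) of rod between 0.126 and 0.134 m and angle between rod's own z axis and vertical below 0.1 rad and linear speed of rod below 0.02 m/s); the robot touches nothing.
It fails at once if the rod presses on the machine or its catch with more than 20 N (contact force between rod and unit above 20 N).
It fails at once if the screwdriver is moved more than 30 mm (distance of driver from where it was at the start of the episode above 0.03 m).
It fails at once if a bystander is moved more than 30 mm (distance of any of star_knob, post, collar, bottle from where it was at the start of the episode above 0.03 m).
It also fails if it takes over 72 s, if anything falls off the work surface, if the arm or the gripper's body presses on something with over 40 N, if the wrist force passes 120 N, or if a joint passes its speed limit or range.

### The arm

A 6-joint arm with a two-finger parallel gripper is mounted at the origin on a cart in front of the work surface, level with it; the furniture and walls round the work are solid. World frame = base frame: x ahead of the robot, y to its left, z up, the work surface at z = 0. Lengths are in mm, angles in rad, forces in N, time in s.
With the tool pointing down it reaches from about 300 to 750 mm from the base axis. Payload 8.5 kg.
Tool frame: the origin (TCP) lies between the finger pads; the fingertips stand 14 mm ahead of it and the grasp point (between the pads) lies 5 mm behind it; z points along the fingers, x is the direction in which the jaws open and shut, and the axes are right-handed (so a half turn about z gives the same grasp; the last joint's range is limited). The gripper opens to 88 mm and grips with 3 to 60 N. Pads are 18 mm wide; open, the fingers measure 123 mm over their backs; the gripper's body (75 mm by 187 mm) begins 45 mm behind the grasp point.
Start: joints at [0.998, 0.381, 1.297, -0, 1.464, -0.215], TCP at [192.608, 515.153, 252.748] pointing down, gripper open.
Joint ranges: [-3.11, 3.11], [-0.89, 2.33], [0.22, 2.48], [-1.42, 4.56], [0.17, 2.85], [-2.88, 2.88]. Speed limits (rad/s): [2.39, 2.39, 3.14, 3.14, 3.14, 3.14].

### API

Orientations are given as a 3x3 rotation matrix whose columns are the frame's x, y, z axes.
In Python, from bench import monitor, vision, job, find_in gives the robot as it stands.
- The arm moves only by the tool servo_tool, never from a script. Its argument "targets" is a list of rows, each a list of 3 entries, a list of its own where there are three numbers: the closure, from 0 (fully open) to 1 (shut), then the shift along the tool's x, y, z in cm, then the turn, a rotation vector about the tool's x, y, z in degrees. A call has 1 to 5 rows; each row shifts and turns the commanded pose from where the row before left it, along the tool's axes as they then stand; what a row does not reach is not made up. A row lasts 1/8 s, in which the tool goes at most 62.5 mm and 10.7 degrees, less where a joint would pass 70% of its speed; a pose out of reach is approached as far as the arm can. A call with a gripper value outside its range is refused whole. The fingers move at their own pace and stop on an object; "newtons" is the grip in N (left out, the last holds). Time passes only in rows, so rows that do not move let the fingers close. It gives the time, the measured TCP pose, the force and the opening at its end, in the units of the state.
- monitor.sense(): the state, without advancing time (a new reading comes with each control period).
- vision.capture(name): name is "side" or "top"; returns a dict with "pixels" (480x640x3 uint8, red, green, blue), "camera_matrix" (3x3 intrinsics, pixels), "pose" (4x4, takes a point from camera to world coordinates). Camera axes: x right, y down, z forward; pixel columns grow to the right and rows downward; lengths in mm; the calibration is good to about 2 mm. A picture is of the moment at which its call begins. There is no depth.
- job.hand_in(): hands the job in, once; it reports no verdict.
Trained networks look in a picture, given as the dict that the camera call returned (one of the last four; its "shot" number tells which), for a name from the list of things; names that differ only in an ending like _2 or _b are one class to them, and where a whole thing is asked for, a point or a joint stands for the part that bears it (a point fixed in the world has none). Each returns a list of dicts, best first, with "conf" (0 to 1); they miss things now and then, are a little off and sometimes report something else, mostly with a low value. They report only what shows in the picture. A call takes as long as a camera call.
- find_in(picture, target): "box" ([centre column, centre row, width, height] in pixels, round what is visible of it).
The state is a dict: "time": time; "qpos": joint angles; "qvel": joint speeds; "tau": joint torques, N m; "ee_pos": TCP position; "ee_rot": TCP orientation; "wrist_force": force on the tool from outside, world axes, zero at the start; "ft_torque": the same for the moment, N m; "width": finger opening in mm.
Only numpy, scipy, OpenCV 4.12 (cv2) and the standard library are available. Lean on these libraries where they do the work, as an engineer would, in place of code of your own. Each camera call takes 0.05 s, during which the arm holds its last target.

## Working session

There is one attempt and no reset: what is moved stays moved. The work goes in short steps, Python scripts to look and compute and a tool call to move; the robot and the scene stay as the last step left them, time stands still between calls to the robot, and variables do not carry over. Pictures are saved under pics/ and viewed, and the job is handed in when it is done.

Besides the shell and the picture viewer there is one more tool, called after "Call:" as a command line: name --argument value ..., lists and objects as JSON in quotes. servo_tool: Moves the arm, as the interface text tells. Its arguments: {"type":"object","properties":{"targets":{"type":"array","items":{"type":"array"}},"newtons":{"type":"number"}},"required":["targets"]}

```bash
mkdir -p pics; ls
python3 - <<'E'
from bench import monitor, vision, job, find_in
import cv2,pickle
print(monitor.sense())
for n in ("side","top"):
    p=vision.capture(n); cv2.imwrite(f"pics/{n}0.png",p["pixels"][:,:,::-1]); pickle.dump(p,open(f"{n}0.pkl","wb"))
    print(n,p["camera_matrix"],p["pose"])
    for t in ["unit","rack","rod","driver","star_knob","post","collar","bottle","tray"]:
        print(t,[(d["box"],round(d["conf"],2)) for d in find_in(p,t)[:2]])
E
```

```text
pics
{'time': 0.0, 'qpos': array([ 9.97712565e-01,  3.81212892e-01,  1.29823071e+00,  2.41183161e-05,
        1.46359829e+00, -2.15303000e-01]), 'qvel': array([-2.23998807e-04, -2.26669387e-04, -2.62305035e-04, -7.43296662e-05,
       -1.80698306e-03, -2.19687266e-03]), 'tau': array([-2.01284223e-03, -4.37930489e+01, -2.24552304e+01,  7.10915797e-02,
        3.52829299e-02, -1.54244508e-04]), 'ee_pos': array([192.46856135, 514.95912853, 252.13881713]), 'ee_rot': array([[ 3.50198254e-01,  9.36675255e-01, -8.05961823e-04],
       [ 9.36674539e-01, -3.50199023e-01, -1.20469345e-03],
       [-1.41065359e-03, -3.33042376e-04, -9.99998950e-01]]), 'wrist_force': array([ 0.12742856, -0.14011374, -0.44709776]), 'ft_torque': array([ 0.02744602, -0.03865948,  0.04421967]), 'width': 87.85369968784387}
side [[449.22879735   0.         320.67309132]
 [  0.         449.22879735 236.43296029]
 [  0.           0.           1.        ]] [[ 9.21981277e-01 -2.63477685e-01  2.83778143e-01  2.79499634e+02]
 [-3.86979381e-01 -6.00316073e-01  6.99905402e-01 -7.11977027e+02]
 [-1.40528744e-02 -7.55115966e-01
[... 750 characters left out ...]
        ]] [[ 2.31493214e-02 -9.97986345e-01  5.90539004e-02  4.97665873e+02]
 [-9.99674334e-01 -2.37421090e-02 -9.35616596e-03  1.16219001e+01]
 [ 1.07393900e-02 -5.88180797e-02 -9.98210949e-01  1.47745727e+03]
 [ 0.00000000e+00  0.00000000e+00  0.00000000e+00  1.00000000e+00]]
unit [([370.7, 297.3, 68.8, 97.4], 0.89)]
rack [([220.8, 294.0, 80.7, 22.2], 0.77)]
rod [([230.1, 294.6, 13.4, 7.2], 0.43)]
driver [([190.3, 295.4, 17.7, 11.6], 0.69)]
star_knob [([451.8, 319.8, 18.9, 19.3], 0.7), ([300.1, 194.3, 13.9, 14.7], 0.44)]
post []
collar [([381.4, 187.2, 16.1, 17.5], 0.46), ([270.8, 259.4, 7.8, 6.9], 0.37)]
bottle [([384.2, 185.0, 15.3, 12.6], 0.75)]
tray [([365.1, 340.8, 47.5, 5.1], 0.87)]
```

Run:
```python
import cv2
a=cv2.imread("pics/side0.png");b=cv2.imread("pics/top0.png")
cv2.imwrite("pics/sa.png",cv2.resize(a[120:390,200:440],None,fx=3,fy=3)[:,:][:600*2,:800])if 0 else None
cv2.imwrite("pics/s_all.png",a)
c=a[130:390,190:450];cv2.imwrite("pics/s_zoom.png",cv2.resize(c,(600,600),interpolation=cv2.INTER_CUBIC))
c=b[160:370,160:440];cv2.imwrite("pics/t_zoom.png",cv2.resize(c,(800,600),interpolation=cv2.INTER_CUBIC))
```

```text
(no output)
```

View pics/s_zoom.png

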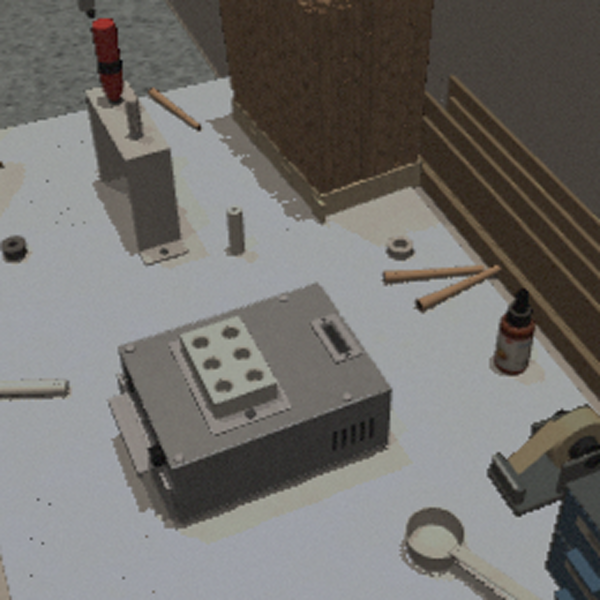

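View pics/t_zoom.png

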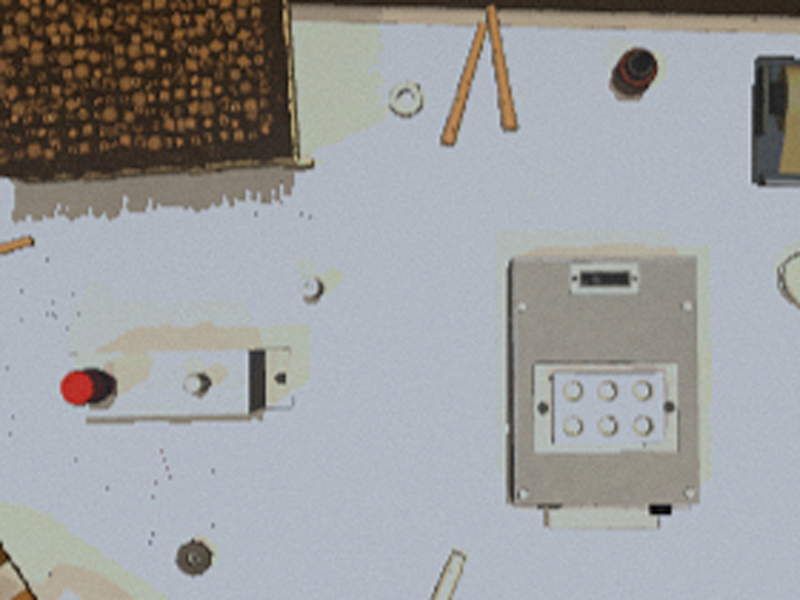

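View pics/side0.png

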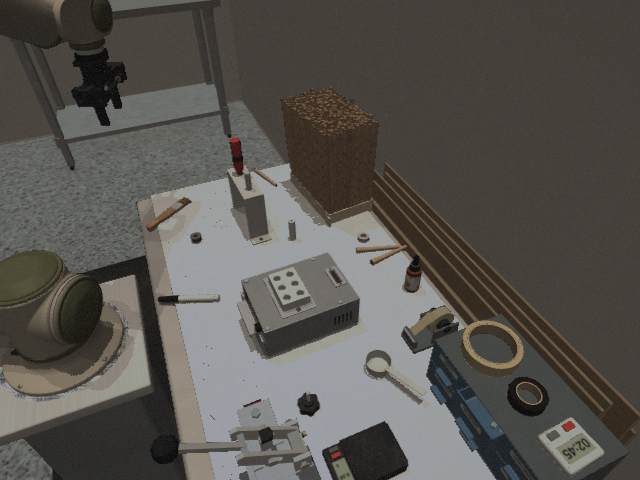

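View pics/top0.png

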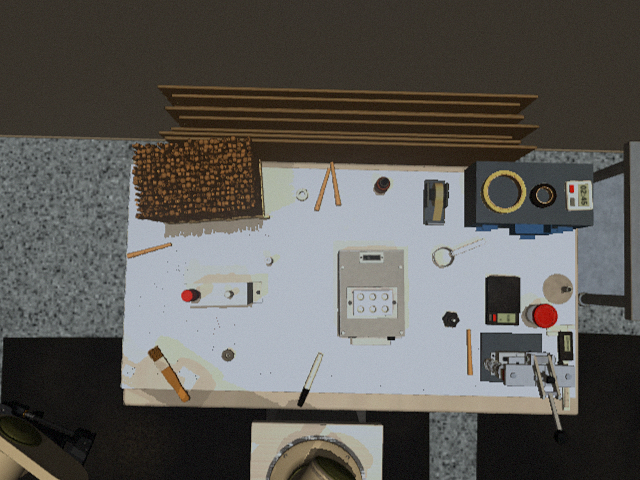

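The top view shows the rack on the left (driver px ~(190,295), rod px ~(229,294)). The slot is at about (372,258). I'll zoom in for exact measurements.

Run:
```python
import cv2
a=cv2.imread("pics/side0.png");b=cv2.imread("pics/top0.png")
def z(im,x0,y0,w,h,k,n):
    c=cv2.resize(im[y0:y0+h,x0:x0+w],None,fx=k,fy=k,interpolation=cv2.INTER_CUBIC)
    for i in range(0,w,5): cv2.putText(c,str(x0+i),(i*k,8),0,.3,(0,0,255)) if i%10==0 else 0; cv2.line(c,(i*k,10),(i*k,15),(0,0,255))
    for i in range(0,h,5): cv2.putText(c,str(y0+i),(0,i*k+4),0,.3,(0,0,255)) if i%10==0 else 0; cv2.line(c,(20,i*k),(25,i*k),(0,0,255))
    cv2.imwrite("pics/"+n,c)
z(a,220,130,60,120,5,"z1.png")
z(b,175,275,95,35,8,"z2.png")
z(b,330,240,80,60,8,"z3.png")
z(a,310,240,70,60,8,"z4.png")
```

```text
(no output)
```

View pics/z1.png

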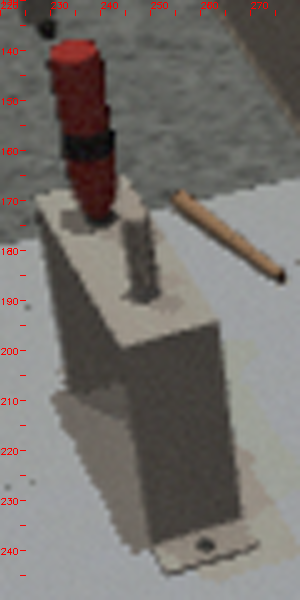

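View pics/z2.png

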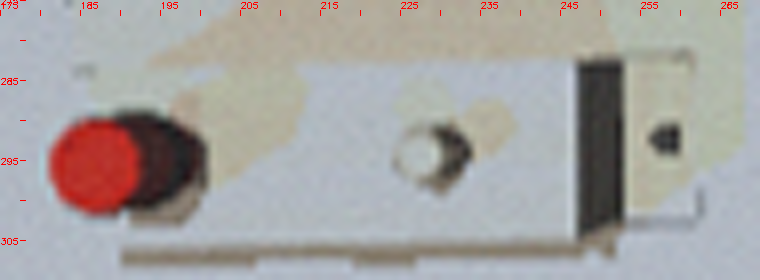

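View pics/z3.png

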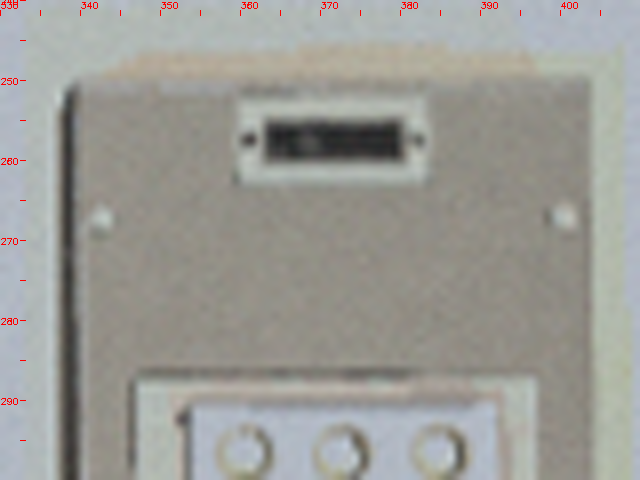

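View pics/z4.png

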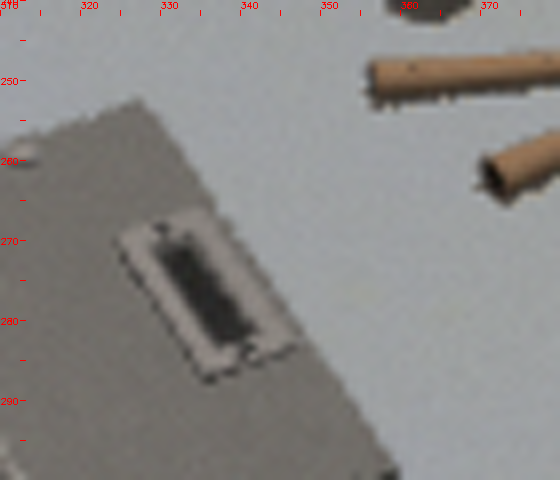

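```bash
cat > h.py <<'E'
import pickle,numpy as np
P={n:pickle.load(open(f"{n}0.pkl","rb")) for n in("side","top")}
def ray(n,u,v):
    p=P[n];d=np.linalg.inv(p["camera_matrix"])@[u,v,1];d=p["pose"][:3,:3]@d;return p["pose"][:3,3],d/np.linalg.norm(d)
def onz(n,u,v,z):
    o,d=ray(n,u,v);return (o+d*(z-o[2])/d[2]).round(1)
def tri(a,b):
    A=[];B=[]
    for o,d in(ray("side",*a),ray("top",*b)):
        M=np.eye(3)-np.outer(d,d);A.append(M);B.append(M@o)
    return np.linalg.lstsq(np.vstack(A),np.hstack(B),rcond=None)[0].round(1)
def proj(n,X):
    p=P[n];T=np.linalg.inv(p["pose"]);c=T[:3,:3]@X+T[:3,3];c=p["camera_matrix"]@c;return (c[:2]/c[2]).round(1)
E
python3 - <<'E'
from h import *
print("slot",onz("top",371.3,257.2,86),onz("side",335.2,275.9,86),tri((335.2,275.9),(371.3,257.2)))
print("rodtop",onz("top",227.1,293.9,177.5),onz("side",246.6,172.6,177.5),tri((246.6,172.6),(227.1,293.9)))
f=lambda x,y:(160+(x+.5)/2.857-.5,160+(y+.5)/2.857-.5)
s=[onz("top",*f(x,y),85) for x,y in[(522,493),(690,492),(522,306),(687,306)]];print(s)
g=lambda x,y:(175+x/8-.44,275+y/8-.44)
for x,y in [(578,60),(578,238)]: print("plate edge",onz("top",*g(x,y),130))
for x,y in [(122,247),(578,243)]: print("plate front edge",onz("top",*g(x,y),130))
print("driver top",onz("top",*g(96,166),229), "foot screw",onz("top",*g(666,139),3))
h=lambda x,y:(220+x/5-.4,130+y/5-.4)
for x,y in [(122,347),(218,321),(38,208)]: print("plate corner side",onz("side",*h(x,y),130))
E
```

```text
slot [ 549.6 -114.9   86. ] [ 551.9 -116.7   86. ] [ 550.9 -115.5   85.1]
rodtop [459.8 202.7 177.5] [461.1 199.5 177.5] [460.8 202.7 175.6]
[array([375.3, -51.6,  85. ]), array([ 379.1, -187.1,   85. ]), array([525.9, -48.4,  85. ]), array([ 529. , -182.4,   85. ])]
plate edge [485.8 166.5 130. ]
plate edge [436.3 165.  130. ]
plate front edge [431.  291.7 130. ]
plate front edge [434.9 165.  130. ]
driver top [456.5 278.6 229. ] foot screw [461.3 153.5   3. ]
plate corner side [438.8 163.9 130. ]
plate corner side [487.2 165.7 130. ]
plate corner side [431.4 300.4 130. ]
```

Run:
```python
from h import *
print("woodblock base corner",onz("top",264,218,0),onz("side",330,217,0),"post",onz("side",292,240,0))
for z in (200,300,400): print(z,onz("top",252,214,z),onz("side",325,120,z))
```

```text
woodblock base corner [643.3 143.9   0. ] [664.6 167.6   0. ] post [537.1 120.    0. ]
200 [631.6 151.8 200. ] [721.8 331.7 200. ]
300 [621.1 140.9 300. ] [643.3 146.5 300. ]
400 [610.6 129.9 400. ] [564.8 -38.8 400. ]
```

Call:
servo_tool --targets '[[0,[0,0,-1],[0,0,9.7]],[0,[0,0,-1],[0,0,9.7]],[0,[0,0,-1],[0,0,9.7]],[0,[0,0,-1],[0,0,9.7]],[0,[0,0,-1],[0,0,9.7]]]'

```text
time: 1.62
ee_pos: [192.6, 515.1, 303.1]
ee_rot: [[0.936, 0.353, 0.0], [0.353, -0.936, -0.0], [0.0, 0.0, -1.0]]
wrist_force: [0.7, 0.1, -1.3]
width: 88.0
```

Call:
servo_tool --targets '[[0,[0,0,0],[0,0,9.7]],[0,[0,0,0],[0,0,9.6]],[0,[0,0,0],[0,0,0]]]'

```text
time: 2.0
ee_pos: [192.6, 515.1, 302.7]
ee_rot: [[1.0, 0.031, -0.0], [0.031, -1.0, -0.0], [-0.0, 0.0, -1.0]]
wrist_force: [-0.0, 0.1, -0.3]
width: 88.3
```

```bash
cat > s.py <<'E'
from bench import monitor
import numpy as np
s=monitor.sense();R=s["ee_rot"];print(round(s["time"],2),s["ee_pos"].round(1),"yaw",np.degrees(np.arctan2(R[1,0],R[0,0])).round(2),"z",R[:,2].round(4),"F",s["wrist_force"].round(2),"M",s["ft_torque"].round(3),"w",round(s["width"],1),s["qpos"].round(2))
E
python3 s.py
```

```text
2.0 [192.6 515.1 302.7] yaw 1.78 z [-0. -0. -1.] F [-0.05  0.05 -0.26] M [-0.003  0.05   0.009] w 88.3 [1.   0.35 1.2  0.   1.59 0.97]
```

Call:
servo_tool --targets '[[0,[2.7,3.4,0],[0,0,0]],[0,[4.3,5.35,0],[0,0,0]],[0,[4.3,5.35,0],[0,0,0]],[0,[4.3,5.35,0],[0,0,0]],[0,[4.3,5.35,0],[0,0,0]]]'

```text
time: 2.62
ee_pos: [383.9, 290.2, 302.9]
ee_rot: [[0.999, 0.034, 0.0], [0.034, -0.999, 0.0], [0.0, -0.0, -1.0]]
wrist_force: [-0.2, 0.8, 0.5]
width: 88.2
```

Call:
servo_tool --targets '[[0,[3.91,5.0,0],[0,0,0]],[0,[2.0,2.29,0],[0,0,0]],[0,[0,0,0],[0,0,0]],[0,[0,0,0],[0,0,0]]]'

```text
time: 3.12
ee_pos: [443.0, 222.0, 302.8]
ee_rot: [[0.999, 0.032, -0.0], [0.032, -0.999, 0.0], [-0.0, -0.0, -1.0]]
wrist_force: [-1.6, -0.3, 0.2]
width: 88.2
```

```bash
python3 s.py
```

```text
3.12 [443.  222.  302.8] yaw 1.83 z [-3.e-04  2.e-04 -1.e+00] F [-1.63 -0.32  0.23] M [-0.043  0.058  0.001] w 88.2 [0.23 0.25 1.34 0.   1.55 0.19]
```

Call:
servo_tool --targets '[[0,[1.69,2.02,1],[0,0,0]],[0,[0,0,2],[0,0,0]],[0,[0,0,1],[0,0,0]],[0,[0,0,0],[0,0,0]]]'

```text
time: 3.62
ee_pos: [460.4, 202.5, 262.6]
ee_rot: [[1.0, 0.032, -0.001], [0.032, -1.0, -0.0], [-0.001, 0.0, -1.0]]
wrist_force: [-0.6, 0.5, -0.2]
width: 87.8
```

```bash
python3 s.py
python3 - <<'E'
from bench import vision
import cv2
for n,(x,y,w,h) in {"side":(150,30,200,220),"top":(130,200,200,160)}.items():
    p=vision.capture(n)["pixels"][:,:,::-1]; cv2.imwrite(f"pics/{n}1.png",cv2.resize(p[y:y+h,x:x+w],None,fx=2.7,fy=2.7,interpolation=2))
E
```

```text
3.62 [460.4 202.5 262.6] yaw 1.81 z [-9.e-04 -1.e-04 -1.e+00] F [-0.64  0.53 -0.23] M [-0.099  0.055  0.024] w 87.8 [0.18 0.29 1.41 0.   1.45 0.15]
```

View pics/side1.png

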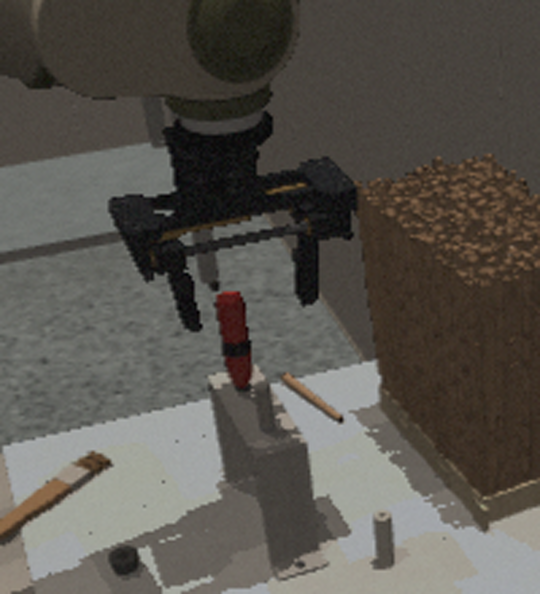

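View pics/top1.png

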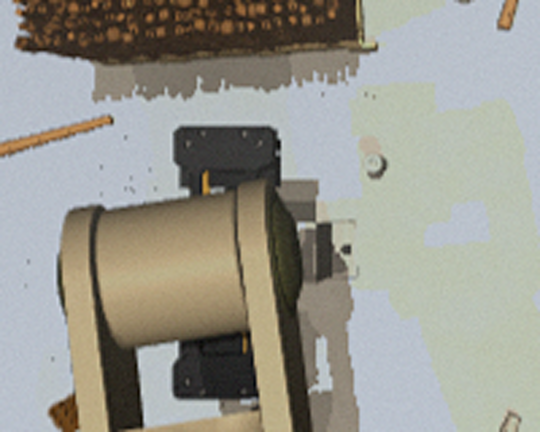

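The gripper body is wide along the jaws (world x), so its narrow 75 mm side faces the driver and clears it. I'll descend.

Call:
servo_tool --targets '[[0,[0,0,2],[0,0,0]],[0,[0,0,3],[0,0,0]],[0,[0,0,3],[0,0,0]],[0,[0,0,2],[0,0,0]],[0,[0,0,0.6],[0,0,0]]]' --newtons 15

```text
time: 4.35
ee_pos: [460.9, 202.0, 156.5]
ee_rot: [[1.0, 0.03, -0.001], [0.03, -1.0, -0.0], [-0.001, 0.0, -1.0]]
wrist_force: [-0.9, 0.6, 0.2]
width: 88.4
```

Call:
servo_tool --targets '[[0,[0,0,0],[0,0,0]],[0.6,[0,0,0],[0,0,0]],[0.6,[0,0,0],[0,0,0]]]'

```text
time: 4.72
ee_pos: [461.3, 201.8, 157.4]
ee_rot: [[1.0, 0.03, 0.001], [0.03, -1.0, 0.0], [0.001, -0.0, -1.0]]
wrist_force: [-0.7, 0.7, 0.2]
width: 70.2
```

```bash
python3 s.py
```

```text
4.72 [461.3 201.8 157.4] yaw 1.7 z [ 1.3e-03  2.0e-04 -1.0e+00] F [-0.7   0.69  0.23] M [-0.116  0.102 -0.003] w 70.2 [ 0.18  0.4   1.58 -0.    1.17  0.15]
```

Call:
servo_tool --targets '[[0.6,[0,0,0.3],[0,0,0]],[0.6,[0,0,0],[0,0,0]],[0.75,[0,0,0],[0,0,0]],[1,[0,0,0],[0,0,0]],[1,[0,0,0],[0,0,0]]]' --newtons 15

```text
time: 5.35
ee_pos: [461.1, 201.8, 153.8]
ee_rot: [[1.0, 0.03, 0.0], [0.03, -1.0, -0.0], [0.0, 0.0, -1.0]]
wrist_force: [-0.1, -0.5, 0.4]
width: 20.0
```

Call:
servo_tool --targets '[[1,[0,0,0],[0,0,0]],[1,[0,0,0],[0,0,0]],[1,[0,0,0],[0,0,0]]]'

```text
time: 5.72
ee_pos: [461.0, 201.8, 153.8]
ee_rot: [[1.0, 0.03, 0.0], [0.03, -1.0, -0.0], [0.0, 0.0, -1.0]]
wrist_force: [-0.0, -0.3, 0.8]
width: 13.2
```

```bash
python3 s.py
```

```text
5.72 [461.  201.8 153.8] yaw 1.7 z [ 1.e-04 -0.e+00 -1.e+00] F [-0.   -0.32  0.84] M [-0.091  0.068  0.04 ] w 13.2 [ 0.18  0.4   1.58 -0.    1.16  0.15]
```

Call:
servo_tool --targets '[[1,[0,0,-1],[0,0,0]],[1,[0,0,-2],[0,0,0]],[1,[0,0,-3],[0,0,0]],[1,[0,0,-3],[0,0,0]],[1,[0,0,-3],[0,0,0]]]'

```text
time: 6.35
ee_pos: [460.8, 201.8, 275.4]
ee_rot: [[1.0, 0.03, 0.0], [0.03, -1.0, 0.0], [0.0, -0.0, -1.0]]
wrist_force: [-0.3, 0.6, -1.6]
width: 13.4
```

Call:
servo_tool --targets '[[1,[0,0,-1],[0,0,0]],[1,[0,0,0],[0,0,0]],[1,[0,0,0],[0,0,0]]]'

```text
time: 6.72
ee_pos: [460.7, 201.7, 282.6]
ee_rot: [[1.0, 0.03, -0.002], [0.03, -1.0, -0.0], [-0.002, 0.0, -1.0]]
wrist_force: [-0.3, 0.7, -1.1]
width: 13.4
```

```bash
python3 s.py
python3 - <<'E'
from bench import vision
import cv2
for n,(x,y,w,h) in {"side":(150,30,200,220)}.items():
    p=vision.capture(n)["pixels"][:,:,::-1]; cv2.imwrite(f"pics/{n}2.png",cv2.resize(p[y:y+h,x:x+w],None,fx=2.7,fy=2.7,interpolation=2))
E
```

```text
6.72 [460.7 201.7 282.6] yaw 1.7 z [-2.2e-03 -4.0e-04 -1.0e+00] F [-0.33  0.67 -1.11] M [-0.048  0.034 -0.009] w 13.4 [0.18 0.28 1.37 0.   1.5  0.15]
```

View pics/side2.png

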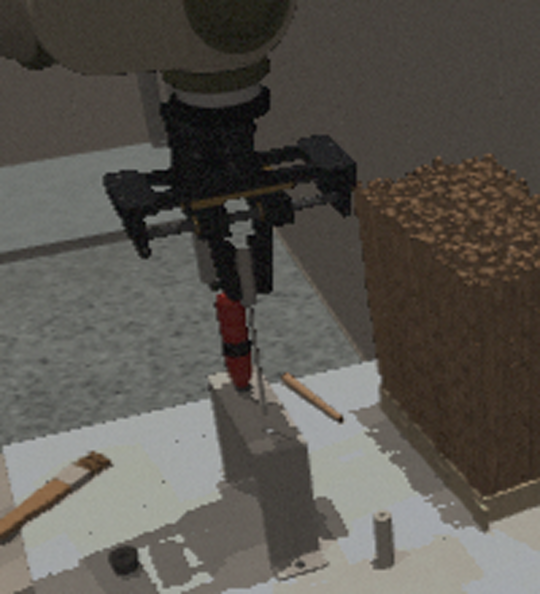

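Call:
servo_tool --targets '[[1,[0.4,1.5,0],[0,0,0.4]],[1,[0.8,3,0],[0,0,0]],[1,[1,4,0],[0,0,0]],[1,[1,4,0],[0,0,0]],[1,[1,4,0],[0,0,0]]]'

```text
time: 7.4
ee_pos: [507.1, 35.6, 283.4]
ee_rot: [[1.0, 0.022, -0.001], [0.022, -1.0, -0.0], [-0.001, 0.0, -1.0]]
wrist_force: [0.1, 0.6, -1.5]
width: 13.2
```

Call:
servo_tool --targets '[[1,[1,4,0],[0,0,0]],[1,[1,4,0],[0,0,0]],[1,[0.9,3.5,0],[0,0,0]],[1,[0.6,2.5,0],[0,0,0]],[1,[0.3,1.4,0],[0,0,0]]]'

```text
time: 8.02
ee_pos: [548.3, -117.2, 283.1]
ee_rot: [[1.0, 0.021, -0.001], [0.021, -1.0, 0.0], [-0.001, -0.0, -1.0]]
wrist_force: [0.1, 0.2, -0.9]
width: 13.4
```

Call:
servo_tool --targets '[[1,[0,0,0.5],[0,0,0]],[1,[0,0,1],[0,0,0]],[1,[0,0,1],[0,0,0]],[1,[0,0,0],[0,0,0]],[1,[0,0,0],[0,0,0]]]'

```text
time: 8.65
ee_pos: [548.4, -115.0, 259.0]
ee_rot: [[1.0, 0.023, 0.0], [0.023, -1.0, -0.0], [0.0, 0.0, -1.0]]
wrist_force: [0.6, -0.7, -0.9]
width: 13.1
```

```bash
python3 s.py
python3 - <<'E'
from bench import vision
import cv2,pickle
for n,(x,y,w,h) in {"side":(250,150,130,170),"top":(310,200,100,90)}.items():
    q=vision.capture(n);pickle.dump(q,open(f"{n}3.pkl","wb"));p=q["pixels"][:,:,::-1]; cv2.imwrite(f"pics/{n}3.png",cv2.resize(p[y:y+h,x:x+w],None,fx=3.5 if n=="side" else 6,fy=3.5 if n=="side" else 6,interpolation=2))
E
```

```text
8.65 [ 548.4 -115.   259. ] yaw 1.32 z [ 3.e-04 -1.e-04 -1.e+00] F [ 0.65 -0.71 -0.91] M [-0.08   0.014  0.021] w 13.1 [-0.42  0.39  1.26  0.    1.49 -0.44]
```

View pics/side3.png

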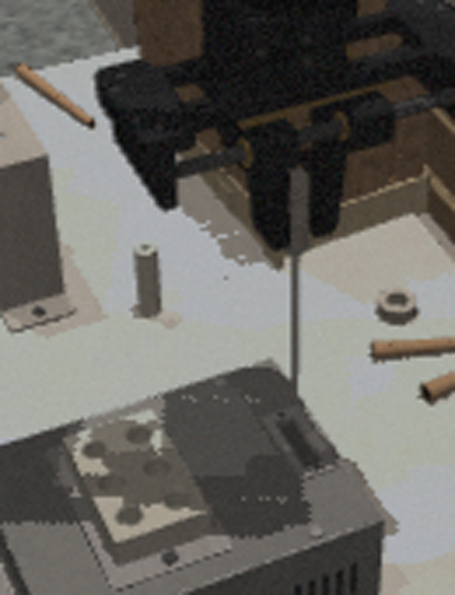

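View pics/top3.png

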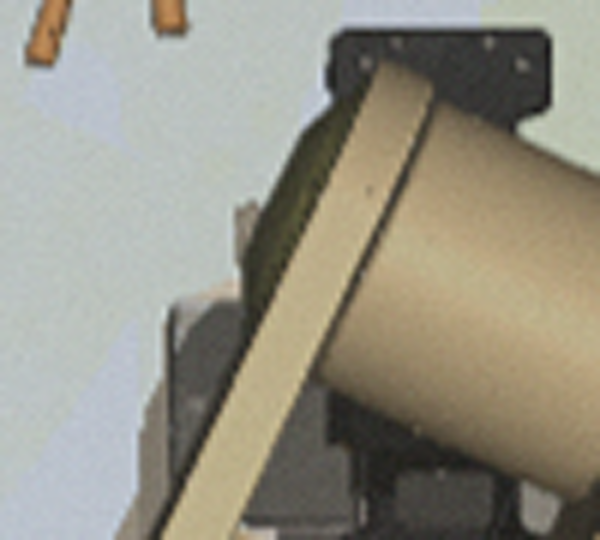

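Run:
```python
from h import *
import cv2
for z in (122.2,140,160): print(z,proj("side",np.array([548.4,-115,z])))
im=pickle.load(open("side3.pkl","rb"))["pixels"]
c=im[215:295,315:355,::-1];cv2.imwrite("pics/t3.png",cv2.resize(c,None,fx=8,fy=8,interpolation=0))
```

```text
122.2 [333.4 263.5]
140 [333.4 257.1]
160 [333.5 249.8]
```

View pics/t3.png

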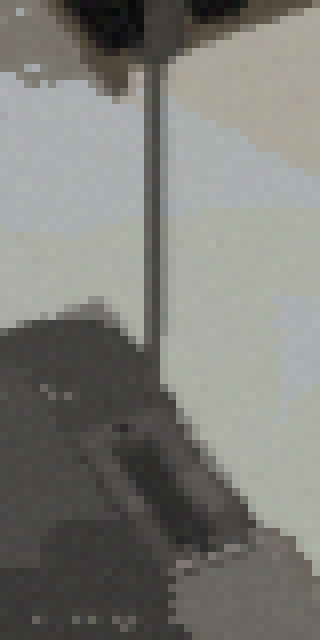

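Call:
servo_tool --targets '[[1,[0.26,0.05,1],[0,0,0]],[1,[0,0,1.2],[0,0,0]],[1,[0,0,0.5],[0,0,0]],[1,[0,0,0],[0,0,0]],[1,[0,0,0],[0,0,0]]]'

```text
time: 9.38
ee_pos: [551.1, -115.8, 232.0]
ee_rot: [[1.0, 0.023, 0.0], [0.023, -1.0, -0.0], [0.0, 0.0, -1.0]]
wrist_force: [-0.3, -0.6, -0.7]
width: 13.4
```

```bash
python3 s.py
python3 - <<'E'
from bench import vision
import cv2
im=vision.capture("side")["pixels"]
c=im[240:300,315:355,::-1];cv2.imwrite("pics/t4.png",cv2.resize(c,None,fx=9,fy=9,interpolation=0))
E
```

```text
9.38 [ 551.1 -115.8  232. ] yaw 1.3 z [ 5.e-04 -2.e-04 -1.e+00] F [-0.27 -0.62 -0.7 ] M [-0.068  0.071 -0.007] w 13.4 [-0.42  0.42  1.3  -0.    1.42 -0.44]
```

View pics/t4.png

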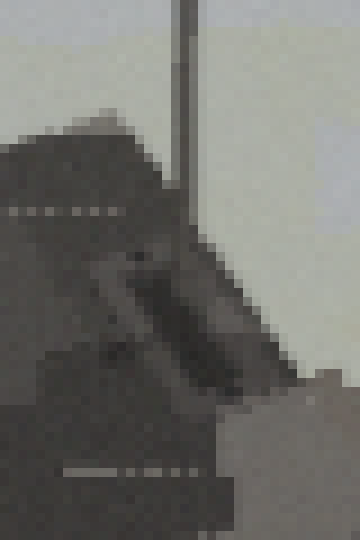

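Rod column (335) is on the slot centre column (335). Entering gently.

Call:
servo_tool --targets '[[1,[0,0,0.4],[0,0,0]],[1,[0,0,0.3],[0,0,0]],[1,[0,0,0.2],[0,0,0]],[1,[0,0,0.2],[0,0,0]],[1,[0,0,0.2],[0,0,0]]]'

```text
time: 10.05
ee_pos: [551.0, -115.7, 218.6]
ee_rot: [[1.0, 0.023, -0.0], [0.023, -1.0, -0.0], [-0.0, 0.0, -1.0]]
wrist_force: [0.5, 0.5, -0.8]
width: 13.3
```

```bash
python3 s.py
```

```text
10.05 [ 551.  -115.7  218.6] yaw 1.3 z [-0. -0. -1.] F [ 0.5   0.54 -0.85] M [-0.045  0.067 -0.021] w 13.3 [-0.42  0.43  1.32 -0.    1.39 -0.44]
```

Call:
servo_tool --targets '[[1,[0,0,0.4],[0,0,0]],[1,[0,0,0.4],[0,0,0]],[1,[0,0,0.5],[0,0,0]],[1,[0,0,0.5],[0,0,0]],[1,[0,0,0.3],[0,0,0]]]'

```text
time: 10.68
ee_pos: [550.9, -115.7, 197.3]
ee_rot: [[1.0, 0.023, -0.0], [0.023, -1.0, 0.0], [-0.0, -0.0, -1.0]]
wrist_force: [0.1, 0.3, -0.6]
width: 13.3
```

Call:
servo_tool --targets '[[1,[0,0,0.15],[0,0,0]],[1,[0,0,0.15],[0,0,0]],[1,[0,0,0],[0,0,0]]]'

```text
time: 11.05
ee_pos: [551.0, -115.7, 194.7]
ee_rot: [[1.0, 0.023, -0.0], [0.023, -1.0, 0.0], [-0.0, -0.0, -1.0]]
wrist_force: [-0.1, -0.1, -1.1]
width: 13.4
```

Call:
servo_tool --targets '[[1,[0,0,0.15],[0,0,0]],[1,[0,0,0.15],[0,0,0]],[1,[0,0,0],[0,0,0]]]'

```text
time: 11.42
ee_pos: [550.9, -115.7, 191.6]
ee_rot: [[1.0, 0.023, -0.0], [0.023, -1.0, 0.0], [-0.0, -0.0, -1.0]]
wrist_force: [0.3, -0.1, -1.7]
width: 13.5
```

Call:
servo_tool --targets '[[1,[0,0,0.15],[0,0,0]],[1,[0,0,0.15],[0,0,0]],[1,[0,0,0],[0,0,0]]]'

```text
time: 11.8
ee_pos: [551.3, -115.9, 189.4]
ee_rot: [[1.0, 0.023, 0.002], [0.023, -1.0, -0.001], [0.002, 0.001, -1.0]]
wrist_force: [-0.6, 0.3, 4.9]
width: 13.3
```

Call:
servo_tool --targets '[[1,[0,0,0.15],[0,0,0]],[1,[0,0,0.15],[0,0,0]],[1,[0,0,0],[0,0,0]]]'

```text
time: 12.18
ee_pos: [551.4, -115.9, 186.3]
ee_rot: [[1.0, 0.023, 0.002], [0.023, -1.0, -0.001], [0.002, 0.001, -1.0]]
wrist_force: [1.4, 0.1, 4.3]
width: 13.2
```

Call:
servo_tool --targets '[[1,[0,0,0.1],[0,0,0]],[1,[0,0,0],[0,0,0]]]'

```text
time: 12.42
ee_pos: [551.2, -115.8, 184.9]
ee_rot: [[1.0, 0.023, 0.001], [0.023, -1.0, -0.0], [0.001, 0.0, -1.0]]
wrist_force: [2.2, -0.1, 4.4]
width: 13.2
```

```bash
cat > tr.py <<'E'
from bench import vision,find_in
import cv2,sys
q=vision.capture("side");im=q["pixels"]
c=im[180:370,220:380,::-1];cv2.imwrite(f"pics/tr{sys.argv[1]}.png",cv2.resize(c,None,fx=3.1,fy=3.1,interpolation=2))
print(find_in(q,"tray")[:2])
E
python3 s.py; python3 tr.py 1
```

```text
12.43 [ 551.2 -115.8  184.9] yaw 1.3 z [ 8.e-04 -2.e-04 -1.e+00] F [ 2.25 -0.14  4.45] M [-0.09  -0.384 -0.001] w 13.2 [-0.42  0.46  1.37  0.    1.31 -0.44]
[{'box': [244.8, 328.6, 42.3, 61.1], 'conf': 0.82}]
```

View pics/tr1.png

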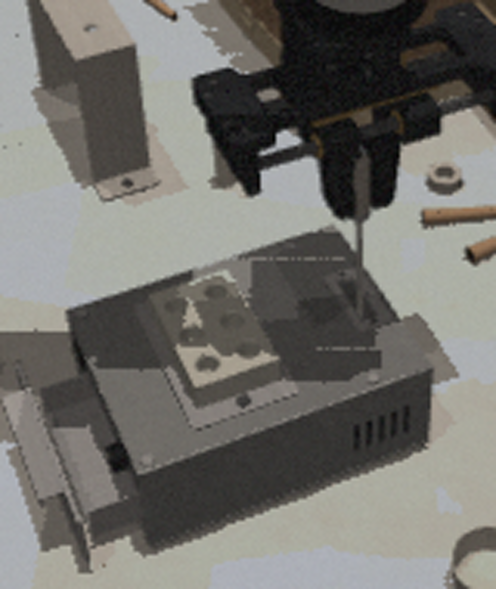

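The tray has sprung out (its front now reaches the left of the picture, box centre 244.8 vs 252.2 before). Retracting.

Call:
servo_tool --targets '[[1,[0,0,0],[0,0,0]],[1,[0,0,-0.3],[0,0,0]],[1,[0,0,-0.5],[0,0,0]],[1,[0,0,-1],[0,0,0]],[1,[0,0,-1],[0,0,0]]]'

```text
time: 13.15
ee_pos: [550.7, -115.6, 213.1]
ee_rot: [[1.0, 0.023, -0.001], [0.023, -1.0, 0.0], [-0.001, -0.0, -1.0]]
wrist_force: [-0.2, -0.6, -1.5]
width: 13.5
```

Call:
servo_tool --targets '[[1,[0,0,-2],[0,0,0]],[1,[0,0,-3],[0,0,0]],[1,[0,0,-2],[0,0,0]],[1,[0,0,0],[0,0,0]],[1,[0,0,0],[0,0,0]]]'

```text
time: 13.78
ee_pos: [550.6, -115.6, 281.8]
ee_rot: [[1.0, 0.023, -0.002], [0.023, -1.0, 0.001], [-0.002, -0.001, -1.0]]
wrist_force: [0.1, -0.3, -1.6]
width: 13.1
```

```bash
python3 s.py; python3 tr.py 2; python3 -c "
from h import *
s=np.array([551,-115.8,0])
from bench import monitor
p=monitor.sense()['ee_pos'];print([proj('side',p+[0,0,d]) for d in(-23.8,-136.8)])"
```

```text
13.78 [ 550.6 -115.6  281.8] yaw 1.3 z [-1.6e-03  6.0e-04 -1.0e+00] F [ 0.05 -0.34 -1.56] M [-0.085  0.053  0.062] w 13.1 [-0.42  0.39  1.21 -0.    1.55 -0.44]
[{'box': [243.4, 327.9, 44.7, 62.6], 'conf': 0.96}]
[array([335. , 210.5]), array([334.6, 255.2])]
```

View pics/tr2.png

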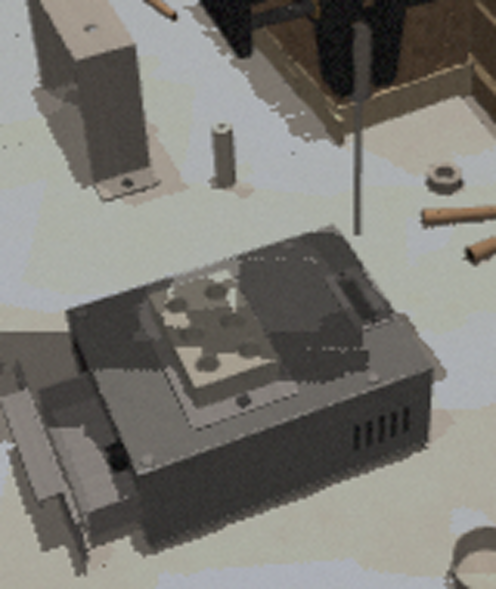

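Run:
```python
from bench import vision
import cv2
for n,(x,y,w,h) in {"side":(215,160,60,60),"top":(180,270,90,45)}.items():
    im=vision.capture(n)["pixels"][y:y+h,x:x+w,::-1]
    cv2.imwrite(f"pics/{n}5.png",cv2.resize(im,None,fx=8,fy=8,interpolation=0))
```

```text
(no output)
```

View pics/side5.png

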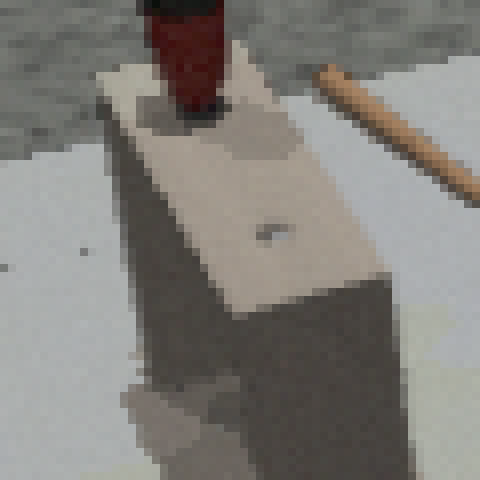

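View pics/top5.png

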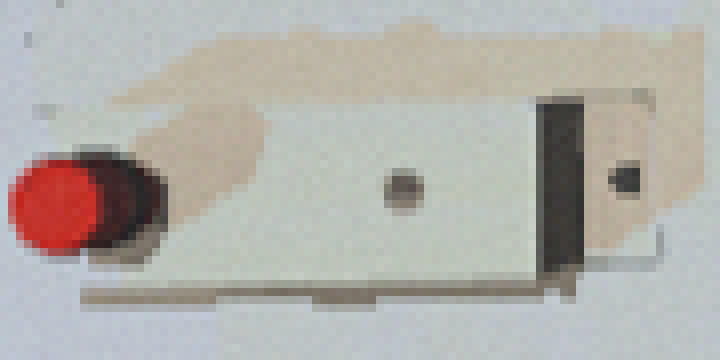

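```bash
python3 -c "
from h import *
print(onz('top',229.9,293.4,130),onz('side',248.6,188.5,130),tri((248.6,188.5),(229.9,293.4)))"
```

```text
[459.7 203.4 130. ] [460.9 201.8 130. ] [460.4 203.4 129.1]
```

Call:
servo_tool --targets '[[1,[-0.4,-1.5,0],[0,0,0]],[1,[-0.8,-3,0],[0,0,0]],[1,[-1,-4,0],[0,0,0]],[1,[-1,-4,0],[0,0,0]],[1,[-1,-4,0],[0,0,0]]]'

```text
time: 14.6
ee_pos: [504.2, 50.3, 282.8]
ee_rot: [[1.0, 0.023, -0.0], [0.023, -1.0, 0.0], [-0.0, -0.0, -1.0]]
wrist_force: [0.7, 0.3, 0.1]
width: 13.3
```

Call:
servo_tool --targets '[[1,[-1,-4,0],[0,0,0]],[1,[-1,-4,0],[0,0,0]],[1,[-1,-3.5,0],[0,0,0]],[1,[-0.7,-2.5,0],[0,0,0]],[1,[-0.34,-1.47,0],[0,0,-0.4]]]'

```text
time: 15.22
ee_pos: [460.3, 203.5, 282.8]
ee_rot: [[1.0, 0.032, -0.0], [0.032, -1.0, 0.0], [-0.0, -0.0, -1.0]]
wrist_force: [-0.1, -0.3, -1.3]
width: 13.4
```

Call:
servo_tool --targets '[[1,[0,0,0],[0,0,0]],[1,[0,0,0],[0,0,0]],[1,[0,0,0],[0,0,0]]]'

```text
time: 15.6
ee_pos: [461.6, 201.3, 282.7]
ee_rot: [[1.0, 0.028, -0.0], [0.028, -1.0, -0.0], [-0.0, 0.0, -1.0]]
wrist_force: [0.3, -0.7, -1.5]
width: 13.6
```

```bash
python3 s.py
```

```text
15.6 [461.6 201.3 282.7] yaw 1.63 z [-1.e-04 -2.e-04 -1.e+00] F [ 0.32 -0.69 -1.46] M [-0.024  0.07   0.014] w 13.6 [ 0.18  0.28  1.36 -0.    1.5   0.15]
```

Call:
servo_tool --targets '[[1,[-0.06,-0.09,0.7],[0,0,0]],[1,[0,0,0.4],[0,0,0]],[1,[0,0,0],[0,0,0]],[1,[0,0,0],[0,0,0]]]'

```text
time: 16.1
ee_pos: [460.8, 202.9, 271.8]
ee_rot: [[1.0, 0.03, 0.0], [0.03, -1.0, 0.0], [0.0, -0.0, -1.0]]
wrist_force: [-0.0, -0.3, -0.6]
width: 13.6
```

```bash
python3 s.py
python3 - <<'E'
from bench import vision
import cv2
for n,(x,y,w,h) in {"side":(220,130,55,80)}.items():
    im=vision.capture(n)["pixels"][y:y+h,x:x+w,::-1]
    cv2.imwrite(f"pics/{n}6.png",cv2.resize(im,None,fx=7,fy=7,interpolation=0))
from h import *
from bench import monitor
p=monitor.sense()['ee_pos'];print([proj('side',p+[0,0,d]) for d in(-23.8,-136.8)])
E
```

```text
16.1 [460.8 202.9 271.8] yaw 1.7 z [ 1.e-04  0.e+00 -1.e+00] F [-0.02 -0.29 -0.64] M [-0.076  0.061 -0.016] w 13.6 [0.18 0.28 1.39 0.   1.47 0.15]
[array([242.3, 145.8]), array([248.2, 186.6])]
```

View pics/side6.png

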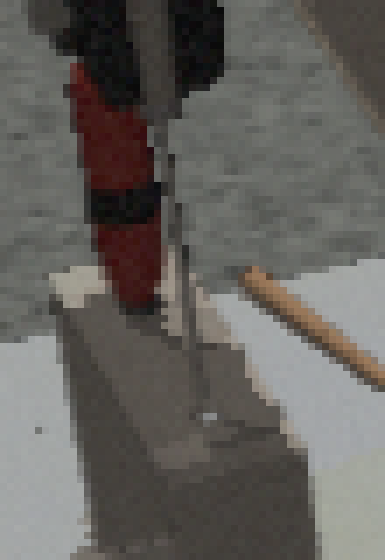

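Call:
servo_tool --targets '[[1,[0.02,0.03,0.3],[0,0,0]],[1,[0,0,0.2],[0,0,0]],[1,[0,0,0.2],[0,0,0]],[1,[0,0,0.2],[0,0,0]],[1,[0,0,0.2],[0,0,0]]]'

```text
time: 16.77
ee_pos: [460.9, 202.6, 260.6]
ee_rot: [[1.0, 0.03, -0.0], [0.03, -1.0, -0.0], [-0.0, 0.0, -1.0]]
wrist_force: [0.4, -1.0, -1.5]
width: 13.0
```

```bash
python3 s.py
```

```text
16.77 [460.9 202.6 260.6] yaw 1.7 z [-0. -0. -1.] F [ 0.37 -1.05 -1.5 ] M [-0.085  0.075 -0.012] w 13.0 [ 0.18  0.29  1.41 -0.    1.44  0.15]
```

Call:
servo_tool --targets '[[1,[0,0,1],[0,0,0]],[1,[0,0,1.5],[0,0,0]],[1,[0,0,1.5],[0,0,0]],[1,[0,0,1.5],[0,0,0]],[1,[0,0,1.5],[0,0,0]]]'

```text
time: 17.4
ee_pos: [460.7, 202.6, 189.7]
ee_rot: [[1.0, 0.03, -0.001], [0.03, -1.0, -0.0], [-0.001, 0.0, -1.0]]
wrist_force: [0.2, 0.1, -1.0]
width: 13.3
```

Call:
servo_tool --targets '[[1,[0,0,1.5],[0,0,0]],[1,[0,0,1],[0,0,0]],[1,[0,0,0.4],[0,0,0]],[1,[0,0,0],[0,0,0]],[1,[0,0,0],[0,0,0]]]'

```text
time: 18.02
ee_pos: [461.1, 202.6, 162.2]
ee_rot: [[1.0, 0.03, 0.001], [0.03, -1.0, 0.0], [0.001, -0.0, -1.0]]
wrist_force: [1.2, -0.3, 0.2]
width: 13.3
```

```bash
python3 s.py
```

```text
18.02 [461.1 202.6 162.2] yaw 1.7 z [ 9.e-04  1.e-04 -1.e+00] F [ 1.2  -0.25  0.22] M [-0.08   0.032 -0.016] w 13.3 [ 0.18  0.39  1.57 -0.    1.18  0.15]
```

Call:
servo_tool --targets '[[1,[0,0,0.3],[0,0,0]],[1,[0,0,0.3],[0,0,0]],[1,[0,0,0],[0,0,0]],[1,[0,0,0],[0,0,0]]]'

```text
time: 18.52
ee_pos: [460.9, 202.6, 155.8]
ee_rot: [[1.0, 0.03, -0.0], [0.03, -1.0, 0.0], [-0.0, -0.0, -1.0]]
wrist_force: [-0.3, 0.1, -1.2]
width: 13.1
```

Call:
servo_tool --targets '[[1,[0,0,0.15],[0,0,0]],[1,[0,0,0],[0,0,0]]]'

```text
time: 18.77
ee_pos: [460.9, 202.6, 154.2]
ee_rot: [[1.0, 0.03, -0.0], [0.03, -1.0, -0.0], [-0.0, 0.0, -1.0]]
wrist_force: [-0.4, -0.5, -1.7]
width: 13.4
```

```bash
python3 s.py
```

```text
18.77 [460.9 202.6 154.2] yaw 1.7 z [-1.e-04 -0.e+00 -1.e+00] F [-0.38 -0.52 -1.66] M [-0.097  0.039  0.001] w 13.4 [ 0.18  0.4   1.58 -0.    1.16  0.15]
```

Call:
servo_tool --targets '[[1,[0,0,0.05],[0,0,0]],[1,[0,0,0],[0,0,0]],[0.75,[0,0,0],[0,0,0]],[0.6,[0,0,0],[0,0,0]],[0.4,[0,0,0],[0,0,0]]]'

```text
time: 19.4
ee_pos: [461.0, 202.6, 153.8]
ee_rot: [[1.0, 0.03, 0.0], [0.03, -1.0, -0.0], [0.0, 0.0, -1.0]]
wrist_force: [0.3, 0.4, -0.0]
width: 40.0
```

Call:
servo_tool --targets '[[0,[0,0,0],[0,0,0]],[0,[0,0,0],[0,0,0]],[0,[0,0,-1],[0,0,0]],[0,[0,0,-2],[0,0,0]],[0,[0,0,-3],[0,0,0]]]'

```text
time: 20.02
ee_pos: [460.7, 202.5, 214.6]
ee_rot: [[1.0, 0.03, -0.001], [0.03, -1.0, -0.0], [-0.001, 0.0, -1.0]]
wrist_force: [-0.5, -0.5, 0.8]
width: 87.7
```

Call:
servo_tool --targets '[[0,[0,0,-4],[0,0,0]],[0,[0,0,-3],[0,0,0]],[0,[-3,0,-1],[0,0,0]],[0,[-6,0,0],[0,0,0]],[0,[-6,0,0],[0,0,0]]]'

```text
time: 20.65
ee_pos: [309.3, 198.0, 294.2]
ee_rot: [[1.0, 0.029, 0.001], [0.029, -1.0, 0.0], [0.001, -0.0, -1.0]]
wrist_force: [0.1, 0.1, 0.9]
width: 88.2
```

Call:
servo_tool --targets '[[0,[-1,0,0],[0,0,0]],[0,[0,0,0],[0,0,0]],[0,[0,0,0],[0,0,0]]]'

```text
time: 21.02
ee_pos: [302.2, 197.9, 293.9]
ee_rot: [[1.0, 0.029, 0.0], [0.029, -1.0, 0.0], [0.0, -0.0, -1.0]]
wrist_force: [0.2, -0.8, -0.1]
width: 88.4
```

```bash
python3 s.py
python3 - <<'E'
from bench import vision,find_in
import cv2
for n,(x,y,w,h) in {"side":(180,110,250,310),"top":(170,150,300,210)}.items():
    q=vision.capture(n);im=q["pixels"][y:y+h,x:x+w,::-1]
    print([(t,find_in(q,t)[:1]) for t in("tray","rod","driver","post")])
    k=1.9 if n=="side" else 2.6
    cv2.imwrite(f"pics/{n}7.png",cv2.resize(im,None,fx=k,fy=k,interpolation=2))
    c=q["pixels"][130:250,220:280,::-1] if n=="side" else q["pixels"][275:310,175:270,::-1]
    k=5 if n=="side" else 8
    cv2.imwrite(f"pics/{n}8.png",cv2.resize(c,None,fx=k,fy=k,interpolation=2))
E
```

```text
21.02 [302.2 197.9 293.9] yaw 1.67 z [ 3.e-04  0.e+00 -1.e+00] F [ 0.23 -0.81 -0.14] M [-0.081 -0.002 -0.012] w 88.4 [ 0.25  0.    1.67 -0.    1.47  0.22]
[('tray', [{'box': [243.4, 326.4, 41.6, 46.3], 'conf': 0.6}]), ('rod', [{'box': [248.4, 179.8, 13.8, 22.6], 'conf': 0.5}]), ('driver', [{'box': [237.9, 156.4, 11.4, 33.9], 'conf': 0.75}]), ('post', [{'box': [292.2, 230.2, 7.2, 25.8], 'conf': 0.47}])]
[('tray', [{'box': [372.6, 348.3, 56.3, 23.6], 'conf': 0.95}]), ('rod', [{'box': [370.5, 347.7, 56.7, 21.2], 'conf': 0.61}]), ('driver', [{'box': [220.7, 292.9, 79.0, 25.6], 'conf': 0.72}]), ('post', [{'box': [270.6, 259.8, 6.0, 3.2], 'conf': 0.47}])]
```

View pics/side7.png

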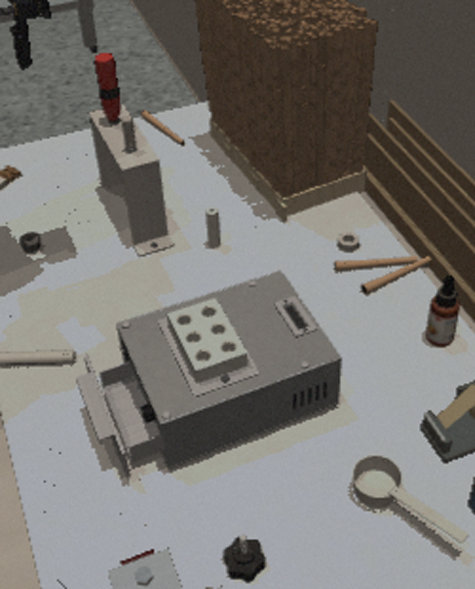

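View pics/side8.png

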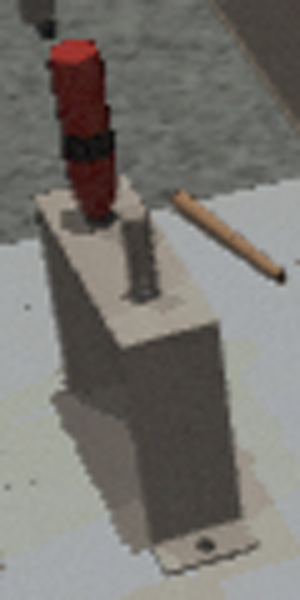

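View pics/top7.png

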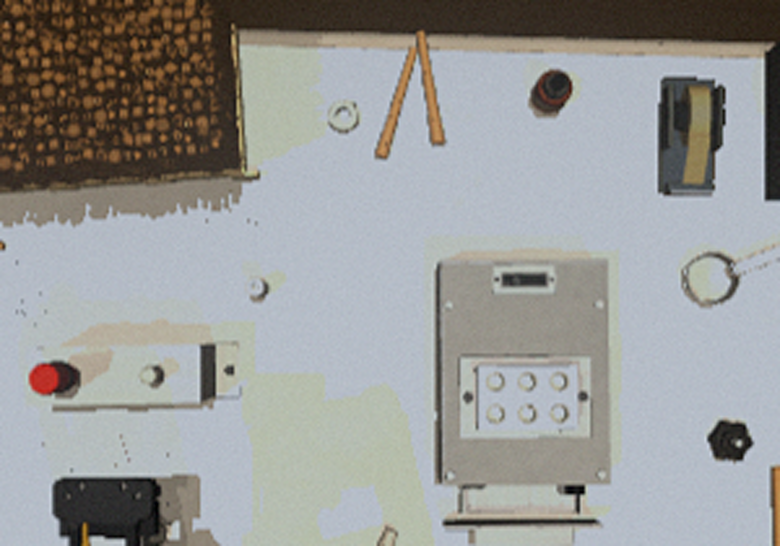

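The rod hangs upright at its original position with the collar on the plate (handle top at side px ~(247,172), as at the start). The tray is well out, the bystanders are in place, and the gripper is clear.

```bash
python3 -c "
from bench import job;print(job.hand_in())"
```

```text
the job is handed in; nothing more can be done
None
```

The tray has sprung out, the rod is back in its rack hole, and I handed the job in at about 21 s of the 72 s allowed; no verdict was reported.

- **Releasing the tray:** I gripped the rod at 15 N and entered the slot at its middle. The tip first met the pad about 32 mm below the rim, and I pressed in small steps until the tray let go. The wrist reading while pressing peaked at about 5 N, roughly 6 N on the catch after allowing for the rod's weight. That is well under 20 N, though I only saw readings at the end of each move. When the camera showed the tray out, the tip was still about 38 mm below the rim.
- **Returning the rod:** I lowered it back into its original hole until the collar was about 0.2 mm from its measured seat, then released it. The last pictures show it upright at its starting position.
- **Rest of the table:** The tray still stands out. The screwdriver and the loose parts look unmoved in the last pictures, and the arm is clear with the gripper open.

Two checks disagreed. The two cameras differed by about 2 mm on positions, which I corrected using the gripped rod's position. In the last top picture the detector's "rod" and "driver" boxes fell on the tray and the rack, so I judged those by eye.

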